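# Mark the core depth in a sample mould with a depth probe

### The job

Mark how deep the core lies in the blue-banded mould: lift the depth probe out of its black stand and push it gently down the mould's bore, past the sprung pads, until it bottoms out on the core. Then slide the round marker collar down the rod until it sits on the mould's rim, without forcing it, and leave the probe standing there upright. Leave everything else on the bench where it is.

Things in the scene. Friction and masses are not known exactly. Their poses are not given: they have to be found in the camera images.
- probe_handle (a point): Centre of the probe's orange handle, 20 mm diameter, 26 mm tall, upright. Just below the handle is a dark guard disc, 26 mm diameter, 3 mm thick, that fingertips can push down on. This point is 13 mm below the handle's top, 13 mm above the guard's upper face and 116 mm above the rod's lower end.
- probe_tip (a point): Centre of the flat lower end of the probe's steel rod; z axis along the rod, towards the handle. The rod is 14 mm in diameter and 100 mm long up to the guard; its lowest 8 mm taper to 8 mm diameter.
- marker_mid (a point): Centre of the marker collar, an aluminium disc with a red stripe, 46 mm diameter, 14 mm tall (lower face 7 mm below this point), that slides on the rod below the guard. Friction of about 2 N holds it where it is left. It is wider than all above it, so fingers can pass the handle and grip its sides from above.
- marker (a joint): How far the collar has been slid down from the guard, m: 0 is against the guard, 0.060 the lowest. It starts at 0 to 0.002.
- stand: Fixed black block, 70 x 70 x 60 mm, with an upright blind hole 15.5 mm in diameter and 50 mm deep in its centre, in which the probe stands loosely. Origin under its centre.
- blue_rim (a point): Centre of the mouth of the blue-banded mould, level with its rim, 110 mm above the bench. The upright bore is 16.5 mm in diameter. 12 mm below the rim three sprung pads rub on the rod: pushing it takes about 4 to 9 N all the way, it does not fall by its own weight.
- mould_blue: The blue-banded mould: fixed steel tube, 36 mm outer diameter, on a round foot 72 mm wide, 12 mm high; blue band and rim (bears a collar pushed on with up to 35 N). Origin under its centre, z up. In the bore lies a hard, brittle core on which the rod bottoms out, 60 to 80 mm below the rim (not measured). It yields 1 mm per 20 N, bears 15 N and breaks above 25 N.
- probe: The depth probe, round, standing in the stand with its handle up; origin at the lower end of its rod. Mass with collar 0.14 to 0.28 kg.
- mould_red: Fixed mould like the blue one but with a red band; not to be used. Origin under its centre.
- mould_yellow: Fixed mould like the blue one but with a yellow band; not to be used. Origin under its centre.
- beaker: clear glass beaker, 70 mm wide, 95 mm tall; origin under its centre; bystander
- reagent: amber glass bottle with black cap, 54 mm wide, 120 mm tall; origin under its centre; bystander
- weight: brass calibration weight with a knob, 36 mm wide, 53 mm tall; origin under its centre; bystander
- carton: cardboard box 60 x 90 x 55 mm; origin under its centre; bystander
- brush: small brush lying on the table; origin under its middle; bystander
Not all that is in view belongs to the job. Leave any pink or purple look-alike of the probe alone.

How it is judged (in metres and radians):
On the way, in this order (a step that is already met when the one before it is completed fails the run):
1. the probe stands on the core in the blue mould's bore, the collar still clear of the rim (distance between probe_tip and core_c0 below 0.017 m and horizontal distance between probe_tip and blue_rim below 0.005 m and angle between probe_tip's own z axis and vertical below 0.1 rad and z of marker_mid in the frame of blue_rim above 0.0095 m), for 0.2 s.
2. the collar sits on the blue mould's rim, the probe still on the core (distance between probe_tip and core_c0 below 0.017 m and horizontal distance between probe_tip and blue_rim below 0.005 m and angle between probe_tip's own z axis and vertical below 0.1 rad and z of marker_mid in the frame of blue_rim between 0.005 and 0.009 m), for 0.2 s.
At the end, for the whole second after the job is handed in: The probe stands upright (within 0.1 rad) and still in the blue mould's bore, its end within 2 mm of the core's top, the collar's lower face within 2 mm of the mould's rim, and the gripper is off it (all of step 2 and linear speed of probe below 0.01 m/s and contact force between the fingers and probe below 0.1 N); the robot touches nothing.
It fails at once if the core is pushed with more than 25 N (contact force between probe and core_c0 above 25 N).
It fails at once if the collar is forced on the rim with more than 35 N (contact force between marker_c0 and mould_blue above 35 N).
It fails at once if the beaker, bottle, weight, carton or brush is displaced by more than 20 mm (distance of any of beaker, reagent, weight, carton, brush from where it was at the start of the episode above 0.02 m).
It also fails if it takes over 64 s, if anything falls off the work surface, if the arm or the gripper's body presses on something with over 40 N, if the wrist force passes 120 N, or if a joint passes its speed limit or range.

### The arm

A 7-joint arm with a two-finger parallel gripper is mounted at the origin on the work surface. World frame = base frame: x ahead of the robot, y to its left, z up, the work surface at z = 0. Lengths are in mm, angles in rad, forces in N, time in s.
With the tool pointing down it reaches from about 400 to 875 mm from the base axis. Payload 4.4 kg.
Tool frame: the origin (TCP) lies between the finger pads; the fingertips stand 22 mm ahead of it and the grasp point (between the pads) lies 3 mm ahead of it; z points along the fingers, y is the line along which they close (so a half turn about z gives the same grasp; the last joint's range is limited). The gripper opens to 85 mm and grips with 20 to 120 N. Pads are 22 mm wide; open, the fingers measure 114 mm over their backs; the gripper's body (76 mm by 85 mm) begins 54 mm behind the grasp point. The pads swing forward as they close: fully open they stand 13 mm farther back than shut.
Start: joints at [-1.252, 0.628, 0.038, 1.517, -0.027, 0.996, -0.02], TCP at [243.971, 602.491, 253.313] pointing down, gripper open.
Joint ranges: [-3.06, 3.06], [-0.37, 2.12], [-1.25, 1.32], [0.18, 2.47], [-1.1, 4.24], [0.23, 1.98], [-2.94, 2.94]. Speed limits (rad/s): [2.57, 2.57, 3.14, 3.14, 3.14, 3.14, 3.14].

### API

Orientations are given as [roll, pitch, yaw] about the fixed x, y, z axes, in that order (R = Rz(yaw) Ry(pitch) Rx(roll)).
In Python, from cell import ctrl gives the robot as it stands.
- The arm moves only by the tool step_arm, never from a script. Its argument "plan" is a list of rows, each an object of numbers: "dx", "dy", "dz": the shift along the tool's x, y, z scaled (see below); "ax", "ay", "az": the turn, a rotation vector about the tool's x, y, z scaled (see below); "gripper": the opening, from 0 (shut) to 1 (fully open). A call has 1 to 20 rows; each row shifts and turns the commanded pose from where the row before left it, along the tool's axes as they then stand; what a row does not reach is not made up. The controller multiplies each number of a shift by 0.3 m and each number of a turn by 90 degrees. A row lasts 1/8 s, in which the tool goes at most 62.5 mm and 10.7 degrees, less where a joint would pass 70% of its speed; a pose out of reach is approached as far as the arm can. A call with a number of a shift or a turn outside -1 to 1 is refused whole. A call with a gripper value outside its range is refused whole. The fingers move at their own pace and stop on an object; the grip force is fixed at half the most. Time passes only in rows, so rows that do not move let the fingers close. It gives the time, the measured TCP pose, the force, the opening and the grip force at its end, in the units of the state.
- ctrl.read_state(): the state, without advancing time (a new reading comes with each control period).
- ctrl.get_image(name): name is "scene" or "top" or "wrist"; returns a dict with "color" (420x560x3 uint8, red, green, blue), "range_z" (420x560 float32, mm along the optical axis (not along the pixel's ray), 0 where there is no reading), "fx", "fy", "cx", "cy" (pixels), "T" (4x4, takes a point from camera to world coordinates); the wrist camera has in their place "T_tool_cam" (4x4, takes a point from camera to tool coordinates, whose origin is the TCP and whose axes are the flange's). Camera axes: x right, y down, z forward; pixel columns grow to the right and rows downward; lengths in mm; the calibration is good to about 2 mm. The wrist camera is an equidistant fisheye: a pixel r from the principal point sees the ray r / f radians off the axis. A picture is of the moment at which its call begins: read the wrist's pose just before it.
- ctrl.finish_job(): hands the job in; it is judged then, once.
The state is a dict: "clock": time; "qpos": joint angles; "qd": joint speeds; "tau": joint torques, N m; "eef_pos": TCP position; "tool_rot": TCP orientation; "force": force on the tool from outside, world axes, zero at the start; "torque": the same for the moment, N m; "width": finger opening in mm; "gripper_force": force on a finger pad.
Only numpy, scipy, OpenCV 4.12 (cv2) and the standard library are available. Lean on these libraries where they do the work, as an engineer would, in place of code of your own. Each camera call takes 0.05 s, during which the arm holds its last target. There are 200 camera calls.

## Working session

There is one attempt and no reset: what is moved stays moved. The work goes in short steps, Python scripts to look and compute and a tool call to move; the robot and the scene stay as the last step left them, time stands still between calls to the robot, and variables do not carry over. Pictures are saved under pics/ and viewed, at most 10 in all, crops included, and the job is handed in when it is done.

Besides the shell and the picture viewer there is one more tool, called after "Emit:" as name(argument=value, ...) on one line, values as JSON. step_arm: Moves the arm, as the interface text tells. Shifts and turns lie within -1 to 1; 1 stands for 0.3 m of shift or 90 degrees of turn. Its arguments: {"type":"object","properties":{"plan":{"type":"array"}},"required":["plan"]}

```bash
mkdir -p pics; python3 - <<'E'
from cell import ctrl
import numpy as np,cv2,pickle
s=ctrl.read_state();print({k:np.round(v,3).tolist() for k,v in s.items()})
d={n:ctrl.get_image(n) for n in("scene","top")}
pickle.dump(d,open('d.pkl','wb'))
for n in d:
  print(n,d[n]['fx'],d[n]['cx'],d[n]['cy'],np.round(d[n]['T'],3).tolist())
  cv2.imwrite(f'pics/{n}.png',d[n]['color'][:,:,::-1])
E
```

```text
{'clock': 0.0, 'qpos': [-1.252, 0.629, 0.038, 1.518, -0.027, 0.996, -0.02], 'qd': [-0.002, -0.0, 0.001, -0.001, -0.0, -0.0, 0.001], 'tau': [0.0, -56.34, 1.227, -19.345, 0.011, 0.01, 0.0], 'eef_pos': [243.716, 601.925, 252.397], 'tool_rot': [-3.14, 0.0, 2.757], 'force': [-0.464, 0.949, 0.265], 'torque': [0.026, -0.055, 0.026], 'gripper_force': 0.0, 'width': 85.641}
scene 415.6599342740528 271.39245845744153 210.66067998279138 [[-0.685, 0.538, -0.492, 1018.361], [0.729, 0.504, -0.464, 485.482], [-0.002, -0.676, -0.737, 801.391], [0.0, 0.0, 0.0, 1.0]]
top 380.72399148503104 274.1047814281022 212.70254387238333 [[-0.016, -0.991, 0.134, 440.048], [-1.0, 0.015, -0.006, 48.648], [0.004, -0.134, -0.991, 920.235], [0.0, 0.0, 0.0, 1.0]]
```

View pics/scene.png

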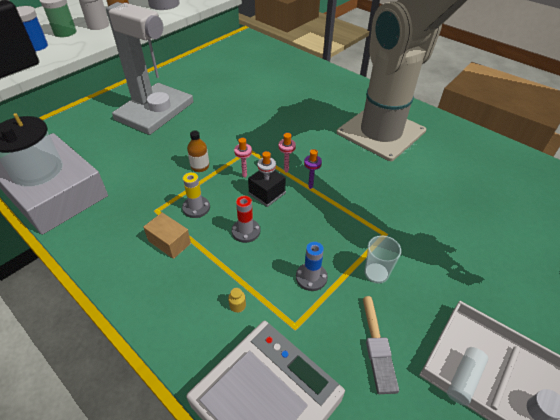

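View pics/top.png

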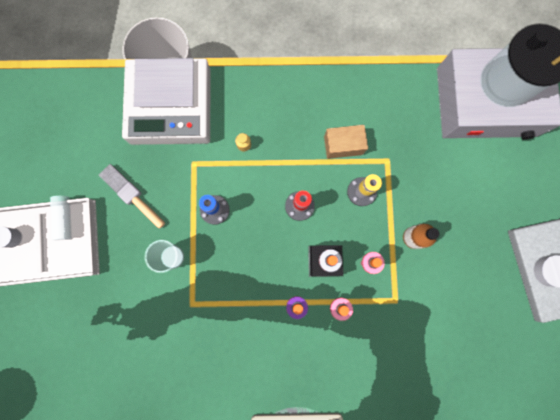

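The scene shows four orange-handled probes. In top-view pixels they are at (331,260) with a white/aluminium collar on the black block, (373,262) pink, (342,310) pink and (297,308) purple. The one at (331,260), scene (266,160), fits because it stands in the black stand. The blue mould is at top (209,205), scene (314,250). Next I measure and confirm it in a crop.

```bash
cat > h.py <<'E'
import numpy as np,cv2
def ray(c,u,v,z):
    T=np.array(c['T']);d=T[:3,:3]@[(u-c['cx'])/c['fx'],(v-c['cy'])/c['fy'],1]
    o=T[:3,3];return o+d*(z-o[2])/d[2]
def proj(c,p):
    T=np.array(c['T']);q=T[:3,:3].T@(np.array(p)-T[:3,3]);return q[:2]/q[2]*c['fx']+[c['cx'],c['cy']]
def pts(c,m):
    v,u=np.nonzero(m&(c['range_z']>0));z=c['range_z'][v,u];T=np.array(c['T'])
    return (T[:3,:3]@np.array([(u-c['cx'])/c['fx']*z,(v-c['cy'])/c['fy']*z,z])).T+T[:3,3]
def hue(c,lo,hi,s=150,v=60):
    return cv2.inRange(cv2.cvtColor(c['color'],cv2.COLOR_RGB2HSV),(lo,s,v),(hi,255,255))>0
E
python3 - <<'E'
from h import *;import pickle
d=pickle.load(open('d.pkl','rb'))
for n,c in d.items():
  for nm,lo,hi,z in(('orange',5,14,100),('blue',105,125,80)):
    k,l,st,ce=cv2.connectedComponentsWithStats(hue(c,lo,hi).astype(np.uint8))
    for i in range(1,k):
      if 15<st[i,4]<400:
        P=pts(c,l==i)
        if len(P)and 60<P[:,2].max()<170:
          t=P[P[:,2]>P[:,2].max()-6]
          print(n,nm,ce[i].round(1),st[i].tolist(),'med',np.median(P,0).round(),'top',t.mean(0).round(1),len(t), 'bboxmid top',((t.max(0)+t.min(0))/2).round(1))
t,s=d['top'],d['scene']
a=cv2.resize(t['color'][150:330,180:400],None,fx=2.2,fy=2.2,interpolation=2)
b=cv2.resize(s['color'][120:300,170:350],None,fx=2.2,fy=2.2,interpolation=2)
cv2.imwrite('pics/crop.png',np.hstack([a,b])[:,:796,::-1])
E
```

```text
scene orange [240.1 146.2] [239, 142, 5, 8, 18] med [ 448. -165.  111.] top [ 448.4 -166.9  124.2] 3 bboxmid top [ 448.4 -166.4  123.8]
scene orange [311.9 157.4] [310, 152, 7, 10, 25] med [356.  -1. 113.] top [356.7  -3.9 124.3] 5 bboxmid top [357.3  -3.9 125.1]
scene orange [264.  159.8] [263, 156, 4, 8, 16] med [454. -72. 125.] top [454.2 -71.6 132.3] 7 bboxmid top [454.1 -71.5 131.7]
scene blue [314.6 248.3] [307, 242, 16, 13, 125] med [574. 188. 110.] top [573.4 188.4 110.4] 125 bboxmid top [572.8 187.7 110. ]
scene blue [312.6 263.9] [305, 256, 17, 15, 156] med [587. 198.  74.] top [585.4 196.2  89.3] 21 bboxmid top [580.9 192.9  90.3]
scene blue [284.5 353.5] [282, 351, 6, 6, 32] med [767. 280.  61.] top [767.5 280.5  61.1] 32 bboxmid top [767.4 280.8  60.5]
top orange [421.6 235.8] [412, 225, 23, 21, 301] med [ 496. -279.   85.] top [ 501.1 -281.7  102.6] 3 bboxmid top [ 501.7 -281.8  103.5]
top orange [330.5 259.7] [327, 256, 10, 9, 34] med [448. -69. 138.] top [449.2 -72.9 139.4] 21 bboxmid top [446.9 -72.9 139.7]
top orange [375. 262.] [370, 258, 12, 9, 51] med [ 442. -162.  128.] top [ 442.3 -166.6  129.1] 33 bboxmid top [ 441.5 -166.9  128.5]
top orange [297.2 308.6] [293, 304, 10, 10, 50] med [350.   0. 129.] top [349.3  -1.8 129.4] 39 bboxmid top [350.5  -1.8 129.2]
top orange [341.7 309.2] [338, 305, 11, 11, 42] med [348. -89. 128.] top [347.9 -93.7 129.3] 25 bboxmid top [345.  -95.  129.5]
top blue [206.9 202.4] [199, 195, 17, 16, 162] med [575. 189. 111.] top [573.8 186.8 111.3] 133 bboxmid top [574.  186.4 112. ]
top blue [214.6 210.2] [209, 205, 10, 9, 26] med [561. 175.  77.] top [563.9 172.3  89.6] 4 bboxmid top [563.7 173.2  89.7]
```

View pics/crop.png

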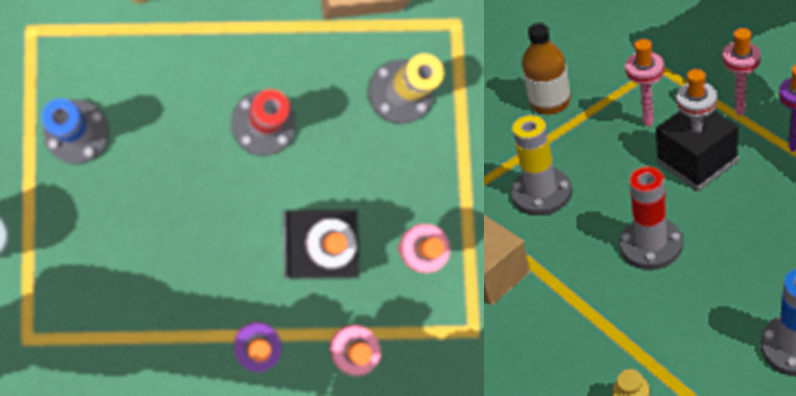

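The crop confirms it: the aluminium-collared probe in the black stand (top view (331,260)) is the target, at about (450,-72) with its top at z=139. The others, at (373,262), (342,310) and (297,308), are pink or purple. The blue rim is at about (573.5,187.5). I'll fly over the blue mould first.

Emit:
step_arm(plan=[{"dx": -0.11,"dy": -0.062,"gripper": 0.5},{"dx": -0.11,"dy": -0.062,"gripper": 0.5},{"dx": -0.11,"dy": -0.062,"gripper": 0.5},{"dx": -0.11,"dy": -0.062,"gripper": 0.5},{"dx": -0.11,"dy": -0.062,"gripper": 0.5},{"dx": -0.11,"dy": -0.062,"gripper": 0.5},{"dx": -0.11,"dy": -0.062,"gripper": 0.5},{"dx": -0.11,"dy": -0.062,"gripper": 0.5},{"dx": -0.11,"dy": -0.062,"gripper": 0.5},{"dx": -0.11,"dy": -0.062,"gripper": 0.5},{"dx": -0.11,"dy": -0.062,"gripper": 0.5},{"dx": -0.11,"dy": -0.062,"gripper": 0.5},{"dx": -0.11,"dy": -0.062,"gripper": 0.5},{"dx": -0.11,"dy": -0.062,"gripper": 0.5},{"gripper": 0.5},{"gripper": 0.5}])

```text
invalid input
```

```bash
cat >> h.py <<'E'
from scipy.spatial.transform import Rotation as Ro
def snap(name):
    from cell import ctrl
    s=ctrl.read_state();c=ctrl.get_image('wrist')
    R=Ro.from_euler('xyz',s['tool_rot']).as_matrix();W=np.eye(4);W[:3,:3]=R;W[:3,3]=s['eef_pos']
    c['T']=W@np.array(c['T_tool_cam']);cv2.imwrite(f'pics/{name}.png',c['color'][:,:,::-1]);c['s']=s
    return c
def fray(c,u,v,z):
    x,y=(u-c['cx'])/c['fx'],(v-c['cy'])/c['fy'];r=np.hypot(x,y)+1e-9
    d=c['T'][:3,:3]@[x/r*np.sin(r),y/r*np.sin(r),np.cos(r)];o=c['T'][:3,3];return o+d*(z-o[2])/d[2]
def fproj(c,p):
    q=c['T'][:3,:3].T@(np.array(p)-c['T'][:3,3]);t=np.arctan2(np.hypot(*q[:2]),q[2])
    return q[:2]/np.hypot(*q[:2])*t*c['fx']+[c['cx'],c['cy']]
def shift(s,tgt):
    R=Ro.from_euler('xyz',s['tool_rot']).as_matrix();d=np.array(tgt)-s['eef_pos']
    return (R.T@d/300).round(4)
E
python3 - <<'E'
from h import *
c=snap('w1');s=c['s'];print({k:np.round(s[k],3).tolist() for k in('clock','eef_pos','tool_rot','force','width','qpos')})
print(c['fx'],np.round(c['T_tool_cam'],3).tolist(),fproj(c,[573.5,187.5,110]))
print(shift(s,[450,-72,252]))
E
```

```text
{'clock': 0.1, 'eef_pos': [243.783, 601.98, 252.497], 'tool_rot': [-3.14, 0.0, 2.757], 'force': [1.479, -0.257, 0.063], 'width': 85.501, 'qpos': [-1.252, 0.629, 0.038, 1.518, -0.027, 0.996, -0.02]}
325.19226210127806 [[0.0, -0.952, -0.305, 78.51], [1.0, 0.0, 0.002, -0.379], [-0.001, -0.305, 0.952, -119.855], [0.0, 0.0, 0.0, 1.0]] [127.10764442 451.95725436]
[-1.4804 -1.8243  0.0048]
```

View pics/w1.png

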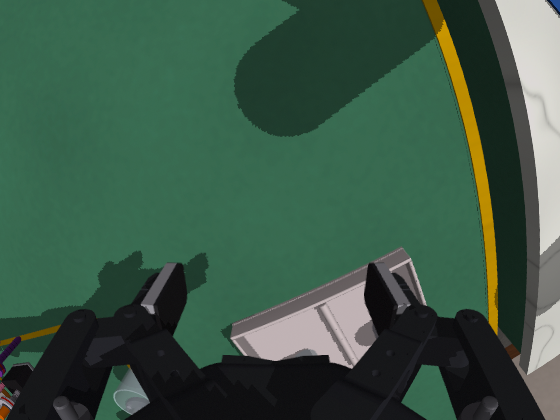

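The picture shows only the empty bench under the fingers (at pixels (165,290) and (390,290)), because the move was refused. Rows probably need all seven numbers.

Emit:
step_arm(plan=[{"dx": -0.11,"dy": -0.062,"dz": 0,"ax": 0,"ay": 0,"az": 0,"gripper": 0.5},{"dx": -0.11,"dy": -0.062,"dz": 0,"ax": 0,"ay": 0,"az": 0,"gripper": 0.5},{"dx": -0.11,"dy": -0.062,"dz": 0,"ax": 0,"ay": 0,"az": 0,"gripper": 0.5},{"dx": -0.11,"dy": -0.062,"dz": 0,"ax": 0,"ay": 0,"az": 0,"gripper": 0.5},{"dx": -0.11,"dy": -0.062,"dz": 0,"ax": 0,"ay": 0,"az": 0,"gripper": 0.5},{"dx": -0.11,"dy": -0.062,"dz": 0,"ax": 0,"ay": 0,"az": 0,"gripper": 0.5},{"dx": -0.11,"dy": -0.062,"dz": 0,"ax": 0,"ay": 0,"az": 0,"gripper": 0.5},{"dx": -0.11,"dy": -0.062,"dz": 0,"ax": 0,"ay": 0,"az": 0,"gripper": 0.5},{"dx": -0.11,"dy": -0.062,"dz": 0,"ax": 0,"ay": 0,"az": 0,"gripper": 0.5},{"dx": -0.11,"dy": -0.062,"dz": 0,"ax": 0,"ay": 0,"az": 0,"gripper": 0.5},{"dx": -0.11,"dy": -0.062,"dz": 0,"ax": 0,"ay": 0,"az": 0,"gripper": 0.5},{"dx": -0.11,"dy": -0.062,"dz": 0,"ax": 0,"ay": 0,"az": 0,"gripper": 0.5},{"dx": -0.11,"dy": -0.062,"dz": 0,"ax": 0,"ay": 0,"az": 0,"gripper": 0.5},{"dx": -0.11,"dy": -0.062,"dz": 0,"ax": 0,"ay": 0,"az": 0,"gripper": 0.5},{"dx": 0,"dy": 0,"dz": 0,"ax": 0,"ay": 0,"az": 0,"gripper": 0.5},{"dx": 0,"dy": 0,"dz": 0,"ax": 0,"ay": 0,"az": 0,"gripper": 0.5}])

```text
clock: 2.15
eef_pos: [573.8, 188.4, 252.9]
tool_rot: [3.141, -0.001, 2.757]
force: [0.2, 0.4, 0.7]
width: 43.0
gripper_force: 0.0
```

```bash
python3 - <<'E'
from h import *
c=snap('w2');s=c['s'];print(fproj(c,[573.5,187.5,110]))
m=hue(c,105,125,120);k,l,st,ce=cv2.connectedComponentsWithStats(m.astype(np.uint8))
for i in range(1,k):
  if st[i,4]>60: print(ce[i].round(1),st[i].tolist())
print(shift(s,[450,-72,252]))
E
```

```text
[273.99631313 199.21006813]
[274.  192.1] [253, 165, 43, 54, 1329]
[ 0.0571 -0.9593  0.0031]
```

View pics/w2.png

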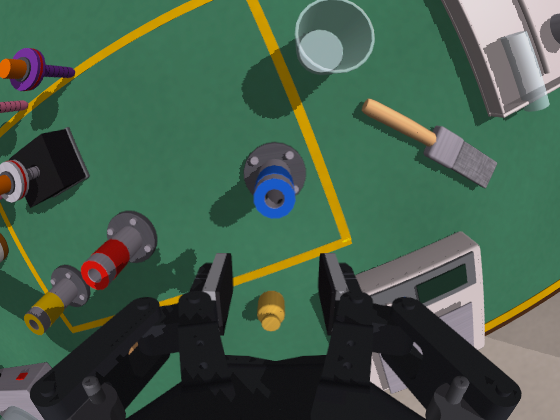

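The wrist view shows the blue rim with its bore at about (274,198), very close to the predicted (274,199). I'll refine it with the depth image.

```bash
cat >> h.py <<'E'
def fpts(c,m):
    v,u=np.nonzero(m&(c['range_z']>0));z=c['range_z'][v,u];x,y=(u-c['cx'])/c['fx'],(v-c['cy'])/c['fy'];r=np.hypot(x,y)+1e-9
    P=np.array([x/r*np.tan(r)*z,y/r*np.tan(r)*z,z]);return (c['T'][:3,:3]@P).T+c['T'][:3,3],u,v
def ringfit(c,m,zt,tol=4):
    P,u,v=fpts(c,m);k=abs(P[:,2]-zt)<tol
    M=np.zeros(m.shape,np.uint8);M[v[k],u[k]]=255
    cn=max(cv2.findContours(M,cv2.RETR_EXTERNAL,cv2.CHAIN_APPROX_NONE)[0],key=len)[:,0]
    Q=np.array([fray(c,*p,zt)[:2] for p in cn]);(x,y),r=cv2.minEnclosingCircle(Q.astype(np.float32))
    A=np.c_[2*Q,np.ones(len(Q))];b=np.linalg.lstsq(A,(Q**2).sum(1),rcond=None)[0]
    return b[:2].round(1),np.sqrt(b[2]+b[0]**2+b[1]**2).round(1),(round(x,1),round(y,1),round(r,1)),P[k].mean(0).round(1),k.sum()
E
python3 - <<'E'
from h import *
c=snap('w3');print(c['s']['eef_pos'],ringfit(c,hue(c,105,125,120),110))
E
```

```text
[573.54825837 189.0000411  253.03019309] (array([572.8, 188. ]), np.float64(17.2), (572.7, 188.0, 17.7), array([572.7, 188.1, 109.5]), np.int64(1001))
```

Emit:
step_arm(plan=[{"dx": 0.0057,"dy": -0.096,"dz": 0,"ax": 0,"ay": 0,"az": 0,"gripper": 0.5},{"dx": 0.0057,"dy": -0.096,"dz": 0,"ax": 0,"ay": 0,"az": 0,"gripper": 0.5},{"dx": 0.0057,"dy": -0.096,"dz": 0,"ax": 0,"ay": 0,"az": 0,"gripper": 0.5},{"dx": 0.0057,"dy": -0.096,"dz": 0,"ax": 0,"ay": 0,"az": 0,"gripper": 0.5},{"dx": 0.0057,"dy": -0.096,"dz": 0,"ax": 0,"ay": 0,"az": 0,"gripper": 0.5},{"dx": 0.0057,"dy": -0.096,"dz": 0,"ax": 0,"ay": 0,"az": 0,"gripper": 0.5},{"dx": 0.0057,"dy": -0.096,"dz": 0,"ax": 0,"ay": 0,"az": 0,"gripper": 0.5},{"dx": 0.0057,"dy": -0.096,"dz": 0,"ax": 0,"ay": 0,"az": 0,"gripper": 0.5},{"dx": 0.0057,"dy": -0.096,"dz": 0,"ax": 0,"ay": 0,"az": 0,"gripper": 0.5},{"dx": 0.0057,"dy": -0.096,"dz": 0,"ax": 0,"ay": 0,"az": 0,"gripper": 0.5},{"dx": 0,"dy": 0,"dz": 0,"ax": 0,"ay": 0,"az": 0,"gripper": 0.5},{"dx": 0,"dy": 0,"dz": 0,"ax": 0,"ay": 0,"az": 0,"gripper": 0.5}])

```text
clock: 3.75
eef_pos: [451.0, -71.4, 253.5]
tool_rot: [3.141, 0.0, 2.759]
force: [0.8, 0.0, -0.2]
width: 42.7
gripper_force: 0.0
```

```bash
python3 - <<'E'
from h import *
c=snap('w4');s=c['s'];print(s['eef_pos'],s['force'])
m=hue(c,5,14,150);k,l,st,ce=cv2.connectedComponentsWithStats(m.astype(np.uint8))
for i in range(1,k):
  if st[i,4]>60:
    print(ce[i].round(1),st[i].tolist())
    try: print(ringfit(c,l==i,139))
    except Exception as e: print('-')
E
```

```text
[450.97687559 -71.38666544 253.49139766] [ 0.76733195  0.02150161 -0.24739373]
[304.8  57.1] [296, 39, 27, 26, 164]
-
[196.3  91.5] [182, 78, 30, 26, 574]
-
[269.6 199.8] [257, 184, 26, 32, 661]
(array([444.8, -73.2]), np.float64(9.4), (444.7, -73.1, 9.9), array([445. , -73.4, 138.2]), np.int64(491))
[169.6 228. ] [156, 213, 28, 31, 607]
-
[123.2 284.5] [103, 267, 40, 40, 1059]
-
```

View pics/w4.png

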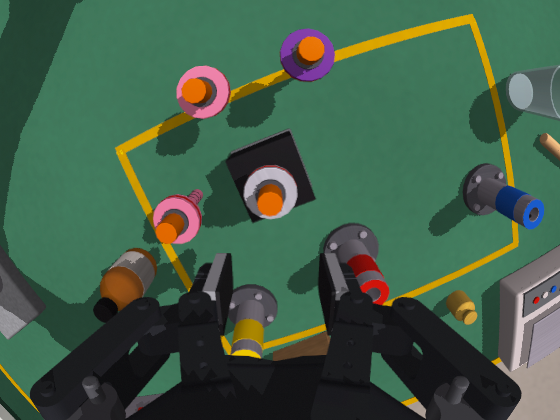

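The wrist view shows the orange handle with its aluminium collar at (270,200) in the black stand, with the pink and purple probes clear of it. The handle centre is at about (445,-73). Now I descend and grip.

Emit:
step_arm(plan=[{"dx": 0.0165,"dy": -0.0125,"dz": 0,"ax": 0,"ay": 0,"az": 0,"gripper": 0.5},{"dx": 0,"dy": 0,"dz": 0.1,"ax": 0,"ay": 0,"az": 0,"gripper": 0.5},{"dx": 0,"dy": 0,"dz": 0.1,"ax": 0,"ay": 0,"az": 0,"gripper": 0.5},{"dx": 0,"dy": 0,"dz": 0.1,"ax": 0,"ay": 0,"az": 0,"gripper": 0.5},{"dx": 0,"dy": 0,"dz": 0.04,"ax": 0,"ay": 0,"az": 0,"gripper": 0.5},{"dx": 0,"dy": 0,"dz": 0.037,"ax": 0,"ay": 0,"az": 0,"gripper": 0.5},{"dx": 0,"dy": 0,"dz": 0,"ax": 0,"ay": 0,"az": 0,"gripper": 0.5},{"dx": 0,"dy": 0,"dz": 0,"ax": 0,"ay": 0,"az": 0,"gripper": 0.5}])

```text
clock: 4.8
eef_pos: [445.0, -74.5, 140.8]
tool_rot: [3.141, 0.001, 2.757]
force: [0.1, -0.5, 0.1]
width: 42.5
gripper_force: 0.0
```

Emit:
step_arm(plan=[{"dx": 0,"dy": 0,"dz": 0,"ax": 0,"ay": 0,"az": 0,"gripper": 0},{"dx": 0,"dy": 0,"dz": 0,"ax": 0,"ay": 0,"az": 0,"gripper": 0},{"dx": 0,"dy": 0,"dz": 0,"ax": 0,"ay": 0,"az": 0,"gripper": 0},{"dx": 0,"dy": 0,"dz": 0,"ax": 0,"ay": 0,"az": 0,"gripper": 0},{"dx": 0,"dy": 0,"dz": 0,"ax": 0,"ay": 0,"az": 0,"gripper": 0},{"dx": 0,"dy": 0,"dz": 0,"ax": 0,"ay": 0,"az": 0,"gripper": 0}])

```text
clock: 5.55
eef_pos: [445.2, -74.6, 140.9]
tool_rot: [3.141, 0.002, 2.757]
force: [0.3, -0.1, 6.5]
width: 18.1
gripper_force: 58.4
```

Emit:
step_arm(plan=[{"dx": 0,"dy": 0,"dz": -0.03,"ax": 0,"ay": 0,"az": 0,"gripper": 0},{"dx": 0,"dy": 0,"dz": -0.06,"ax": 0,"ay": 0,"az": 0,"gripper": 0},{"dx": 0,"dy": 0,"dz": -0.06,"ax": 0,"ay": 0,"az": 0,"gripper": 0},{"dx": 0,"dy": 0,"dz": -0.06,"ax": 0,"ay": 0,"az": 0,"gripper": 0},{"dx": 0,"dy": 0,"dz": -0.06,"ax": 0,"ay": 0,"az": 0,"gripper": 0},{"dx": 0,"dy": 0,"dz": -0.06,"ax": 0,"ay": 0,"az": 0,"gripper": 0},{"dx": 0,"dy": 0,"dz": -0.06,"ax": 0,"ay": 0,"az": 0,"gripper": 0},{"dx": 0,"dy": 0,"dz": -0.06,"ax": 0,"ay": 0,"az": 0,"gripper": 0},{"dx": 0,"dy": 0,"dz": -0.02,"ax": 0,"ay": 0,"az": 0,"gripper": 0},{"dx": 0,"dy": 0,"dz": 0,"ax": 0,"ay": 0,"az": 0,"gripper": 0}])

```text
clock: 6.8
eef_pos: [444.3, -74.4, 281.3]
tool_rot: [3.142, 0.0, 2.757]
force: [-0.2, 0.0, -1.7]
width: 17.9
gripper_force: 58.7
```

```bash
python3 - <<'E'
from h import *
from cell import ctrl
c=snap('w5');s=c['s'];print(s['eef_pos'],s['force'],s['width'],shift(s,[573,188,s['eef_pos'][2]]))
S=ctrl.get_image('scene');u,v=proj(S,list(s['eef_pos'][:2])+[200]).astype(int);print(u,v)
a=cv2.resize(S['color'][max(v-80,0):v+80,u-80:u+80],(400,400))
cv2.imwrite('pics/h.png',np.hstack([a,cv2.resize(c['color'][100:400,130:430],(400,400))])[:,:,::-1])
E
```

```text
[444.26066744 -74.40222274 281.26352801] [-0.23046679  0.01999378 -1.69864673] 17.930323344636083 [-0.0695  0.9718  0.    ]
265 133
```

View pics/h.png

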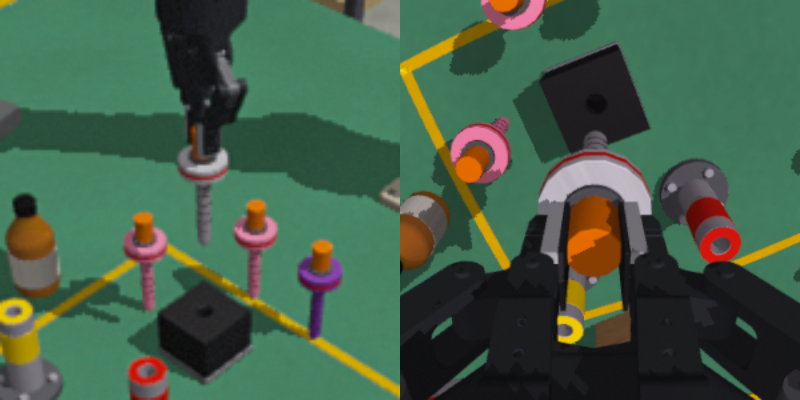

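The probe is held and hanging upright, clear of the stand. The left panel shows the rod tip at about (205,240); the right panel shows the empty stand hole at (597,103). Moving over the blue mould.

Emit:
step_arm(plan=[{"dx": -0.0058,"dy": 0.04,"dz": 0,"ax": 0,"ay": 0,"az": 0,"gripper": 0},{"dx": -0.0058,"dy": 0.08,"dz": 0,"ax": 0,"ay": 0,"az": 0,"gripper": 0},{"dx": -0.0058,"dy": 0.085,"dz": 0,"ax": 0,"ay": 0,"az": 0,"gripper": 0},{"dx": -0.0058,"dy": 0.085,"dz": 0,"ax": 0,"ay": 0,"az": 0,"gripper": 0},{"dx": -0.0058,"dy": 0.085,"dz": 0,"ax": 0,"ay": 0,"az": 0,"gripper": 0},{"dx": -0.0058,"dy": 0.085,"dz": 0,"ax": 0,"ay": 0,"az": 0,"gripper": 0},{"dx": -0.0058,"dy": 0.085,"dz": 0,"ax": 0,"ay": 0,"az": 0,"gripper": 0},{"dx": -0.0058,"dy": 0.085,"dz": 0,"ax": 0,"ay": 0,"az": 0,"gripper": 0},{"dx": -0.0058,"dy": 0.085,"dz": 0,"ax": 0,"ay": 0,"az": 0,"gripper": 0},{"dx": -0.0058,"dy": 0.085,"dz": 0,"ax": 0,"ay": 0,"az": 0,"gripper": 0},{"dx": -0.0058,"dy": 0.085,"dz": 0,"ax": 0,"ay": 0,"az": 0,"gripper": 0},{"dx": -0.0057,"dy": 0.0868,"dz": 0,"ax": 0,"ay": 0,"az": 0,"gripper": 0},{"dx": 0,"dy": 0,"dz": 0,"ax": 0,"ay": 0,"az": 0,"gripper": 0},{"dx": 0,"dy": 0,"dz": 0,"ax": 0,"ay": 0,"az": 0,"gripper": 0}])

```text
clock: 8.65
eef_pos: [572.7, 187.8, 280.4]
tool_rot: [-3.14, -0.001, 2.757]
force: [-0.8, -0.7, -1.5]
width: 17.6
gripper_force: 58.8
```

```bash
python3 - <<'E'
from h import *
c=snap('w6');s=c['s'];print(s['eef_pos'],s['force'],s['width'])
P,u,v=fpts(c,np.ones((420,560),bool))
R=Ro.from_euler('xyz',s['tool_rot']).as_matrix();Q=(P-s['eef_pos'])@R
k=(abs(Q[:,0])<25)&(abs(Q[:,1])<12)
for z0 in range(40,150,8):
  j=k&(Q[:,2]>=z0)&(Q[:,2]<z0+8)
  if j.sum()>3:print(z0,j.sum(),Q[j].min(0).round(1),Q[j].max(0).round(1),np.median(u[j]),np.median(v[j]))
try: print(ringfit(c,hue(c,105,125,120),110))
except Exception as e: print(e)
print('rim',fproj(c,[573,188,110]))
cv2.imwrite('pics/t.png',cv2.resize(c['color'][100:300,180:380],(600,600),interpolation=2)[:,:,::-1])
E
```

```text
[572.69543378 187.76799135 280.37736273] [-0.80924796 -0.65631258 -1.48798642] 17.579581648101193
40 129 [ 18.8 -11.8  40. ] [22.6 11.9 46.1] 275.0 214.0
88 19 [ 5.5 -2.9 91. ] [ 6.9  4.1 96. ] 277.0 211.0
96 52 [ 3.4 -5.2 96.1] [  6.6   6.4 103.7] 276.0 209.0
104 62 [  0.3  -6.1 104.2] [  6.8   7.4 111.8] 276.0 206.0
112 51 [  0.8  -5.5 112.1] [  6.9   7.6 119.9] 277.0 202.0
120 26 [  0.3  -5.5 120.2] [  6.8   7.7 124.6] 276.0 200.0
(array([572.1, 188.3]), np.float64(14.6), (572.7, 188.0, 17.6), array([570.2, 189. , 109.6]), np.int64(702))
rim [275.71435838 190.89247452]
```

View pics/t.png

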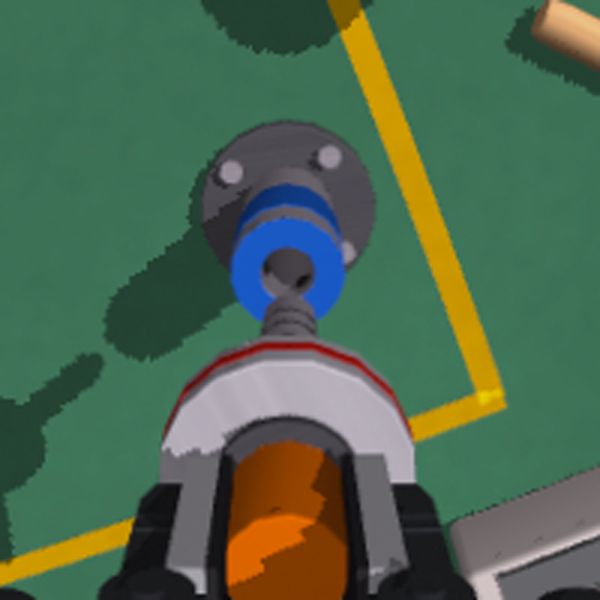

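The crop shows the rod tip at about (290,297) and the bore at (288,272), so they are nearly aligned. Depth puts the rod axis at (573.2,188.6) against a rim of (572.7,188.0). I'll correct by -0.7 mm in tool y and descend.

Emit:
step_arm(plan=[{"dx": 0.0005,"dy": -0.0023,"dz": 0,"ax": 0,"ay": 0,"az": 0,"gripper": 0},{"dx": 0,"dy": 0,"dz": 0.035,"ax": 0,"ay": 0,"az": 0,"gripper": 0},{"dx": 0,"dy": 0,"dz": 0.035,"ax": 0,"ay": 0,"az": 0,"gripper": 0},{"dx": 0,"dy": 0,"dz": 0.035,"ax": 0,"ay": 0,"az": 0,"gripper": 0},{"dx": 0,"dy": 0,"dz": 0,"ax": 0,"ay": 0,"az": 0,"gripper": 0},{"dx": 0,"dy": 0,"dz": 0,"ax": 0,"ay": 0,"az": 0,"gripper": 0}])

```text
clock: 9.45
eef_pos: [573.0, 187.5, 249.7]
tool_rot: [3.141, 0.0, 2.757]
force: [0.2, 1.0, -2.2]
width: 17.8
gripper_force: 58.8
```

```bash
python3 - <<'E'
from h import *
c=snap('w7');s=c['s'];print(s['eef_pos'],s['force'],s['width'])
cv2.imwrite('pics/t2.png',cv2.resize(c['color'][130:250,210:350],(700,600),interpolation=2)[:,:,::-1])
P,u,v=fpts(c,np.ones((420,560),bool))
R=Ro.from_euler('xyz',s['tool_rot']).as_matrix();Q=(P-s['eef_pos'])@R
k=(abs(Q[:,0])<14)&(abs(Q[:,1])<12)
for z0 in range(90,150,6):
  j=k&(Q[:,2]>=z0)&(Q[:,2]<z0+6)
  if j.sum()>3:print(z0,j.sum(),Q[j].min(0).round(1),Q[j].max(0).round(1),np.median(u[j]),np.median(v[j]))
P,u,v=fpts(c,hue(c,105,125,120));Q=(P-s['eef_pos'])@R;k=abs(P[:,2]-110)<3;print(Q[k].min(0),Q[k].max(0))
E
```

```text
[573.00944181 187.45915501 249.71529764] [ 0.23884761  1.00222621 -2.162822  ] 17.788999158239832
90 18 [ 5.4 -2.9 91.5] [ 7.   4.  95.7] 276.5 211.0
96 38 [ 3.5 -5.2 96.2] [  6.6   6.3 101.8] 275.0 209.0
102 42 [  1.9  -5.3 102.1] [  6.9   7.2 107.8] 277.0 207.0
108 45 [  0.4  -6.1 108.1] [  6.8   7.4 113.8] 277.0 204.0
114 38 [  0.5  -5.5 114.2] [  6.8   7.6 119.9] 276.5 202.0
120 25 [  0.7  -5.6 120.4] [  6.6   7.7 124.8] 276.0 200.0
138 465 [-11.9 -12.  138.1] [ 14.   11.8 143.9] 272.0 192.0
144 17 [ -4.6 -12.  144.2] [ 13.5  11.8 149.7] 267.0 199.0
[-11.90811248 -16.87123872 137.45188099] [ 17.45377096  17.52437913 142.53143557]
```

View pics/t2.png

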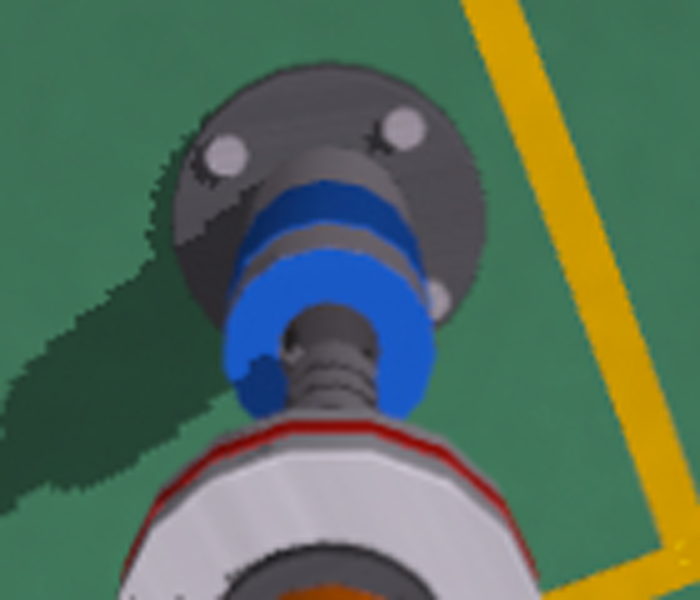

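Measured in the tool frame, the rod axis is at y≈+1.0 and the rim centre at y≈+0.3, matching the crop (rod at x≈335, rim at ≈330). I'll nudge by -0.6 mm and enter the bore.

Emit:
step_arm(plan=[{"dx": 0,"dy": -0.002,"dz": 0,"ax": 0,"ay": 0,"az": 0,"gripper": 0},{"dx": 0,"dy": 0,"dz": 0.015,"ax": 0,"ay": 0,"az": 0,"gripper": 0},{"dx": 0,"dy": 0,"dz": 0.015,"ax": 0,"ay": 0,"az": 0,"gripper": 0},{"dx": 0,"dy": 0,"dz": 0.01,"ax": 0,"ay": 0,"az": 0,"gripper": 0},{"dx": 0,"dy": 0,"dz": 0.01,"ax": 0,"ay": 0,"az": 0,"gripper": 0},{"dx": 0,"dy": 0,"dz": 0.01,"ax": 0,"ay": 0,"az": 0,"gripper": 0},{"dx": 0,"dy": 0,"dz": 0,"ax": 0,"ay": 0,"az": 0,"gripper": 0}])

```text
clock: 10.38
eef_pos: [572.5, 186.8, 231.4]
tool_rot: [-3.141, -0.0, 2.757]
force: [-0.7, 0.1, -2.1]
width: 17.4
gripper_force: 58.8
```

Emit:
step_arm(plan=[{"dx": 0,"dy": 0,"dz": 0.01,"ax": 0,"ay": 0,"az": 0,"gripper": 0},{"dx": 0,"dy": 0,"dz": 0.01,"ax": 0,"ay": 0,"az": 0,"gripper": 0},{"dx": 0,"dy": 0,"dz": 0.01,"ax": 0,"ay": 0,"az": 0,"gripper": 0},{"dx": 0,"dy": 0,"dz": 0.01,"ax": 0,"ay": 0,"az": 0,"gripper": 0},{"dx": 0,"dy": 0,"dz": 0.01,"ax": 0,"ay": 0,"az": 0,"gripper": 0},{"dx": 0,"dy": 0,"dz": 0,"ax": 0,"ay": 0,"az": 0,"gripper": 0}])

```text
clock: 11.12
eef_pos: [572.4, 187.2, 216.0]
tool_rot: [3.141, -0.001, 2.757]
force: [0.6, 1.3, -3.7]
width: 17.7
gripper_force: 58.8
```

Emit:
step_arm(plan=[{"dx": 0,"dy": 0,"dz": 0.01,"ax": 0,"ay": 0,"az": 0,"gripper": 0},{"dx": 0,"dy": 0,"dz": 0.01,"ax": 0,"ay": 0,"az": 0,"gripper": 0},{"dx": 0,"dy": 0,"dz": 0.01,"ax": 0,"ay": 0,"az": 0,"gripper": 0}])

```text
clock: 11.5
eef_pos: [572.9, 186.9, 207.8]
tool_rot: [3.141, 0.0, 2.757]
force: [0.3, 1.3, 4.4]
width: 17.7
gripper_force: 59.6
```

```bash
python3 - <<'E'
from h import *
from cell import ctrl
s=ctrl.read_state();c=snap('w8');print(s['eef_pos'],s['force'],c['s']['force'])
S=ctrl.get_image('scene');u,v=proj(S,[573,188,140]).astype(int)
a=cv2.resize(S['color'][v-50:v+50,u-50:u+50],(400,400),interpolation=2)
cv2.imwrite('pics/i.png',np.hstack([a,cv2.resize(c['color'][100:300,180:380],(400,400),interpolation=2)])[:,:,::-1])
E
```

```text
[572.85473742 186.86050106 207.83704202] [0.28334147 1.25773149 4.41296038] [0.28334147 1.25773149 4.41296038]
```

View pics/i.png

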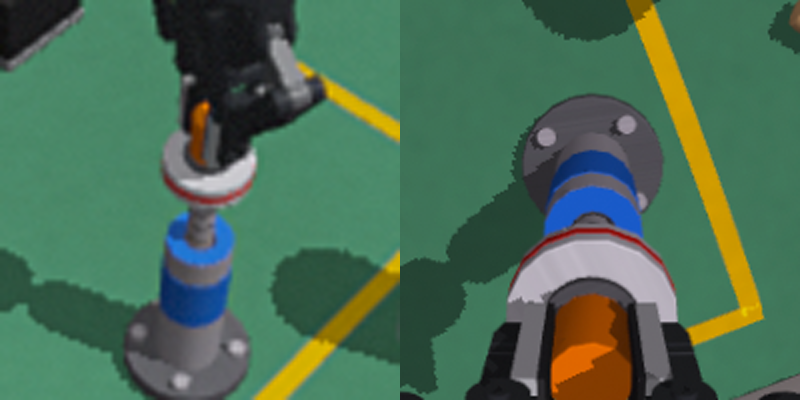

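The rod is in the blue bore (left panel (200,240)), upright, with the collar clear of the rim. Pad friction is about 6 N. I'll keep going to just above the possible core range.

Emit:
step_arm(plan=[{"dx": 0,"dy": 0,"dz": 0.01,"ax": 0,"ay": 0,"az": 0,"gripper": 0},{"dx": 0,"dy": 0,"dz": 0.01,"ax": 0,"ay": 0,"az": 0,"gripper": 0},{"dx": 0,"dy": 0,"dz": 0.01,"ax": 0,"ay": 0,"az": 0,"gripper": 0},{"dx": 0,"dy": 0,"dz": 0.01,"ax": 0,"ay": 0,"az": 0,"gripper": 0},{"dx": 0,"dy": 0,"dz": 0.01,"ax": 0,"ay": 0,"az": 0,"gripper": 0},{"dx": 0,"dy": 0,"dz": 0.01,"ax": 0,"ay": 0,"az": 0,"gripper": 0},{"dx": 0,"dy": 0,"dz": 0.003,"ax": 0,"ay": 0,"az": 0,"gripper": 0},{"dx": 0,"dy": 0,"dz": 0.003,"ax": 0,"ay": 0,"az": 0,"gripper": 0}])

```text
clock: 12.6
eef_pos: [572.5, 186.8, 187.6]
tool_rot: [-3.141, -0.0, 2.757]
force: [-0.3, -0.6, 2.0]
width: 17.8
gripper_force: 59.5
```

Emit:
step_arm(plan=[{"dx": 0,"dy": 0,"dz": 0.003,"ax": 0,"ay": 0,"az": 0,"gripper": 0},{"dx": 0,"dy": 0,"dz": 0.003,"ax": 0,"ay": 0,"az": 0,"gripper": 0}])

```text
clock: 12.85
eef_pos: [572.6, 186.7, 186.1]
tool_rot: [-3.141, -0.0, 2.757]
force: [0.4, 1.3, 2.5]
width: 17.7
gripper_force: 59.4
```

Emit:
step_arm(plan=[{"dx": 0,"dy": 0,"dz": 0.003,"ax": 0,"ay": 0,"az": 0,"gripper": 0},{"dx": 0,"dy": 0,"dz": 0.003,"ax": 0,"ay": 0,"az": 0,"gripper": 0},{"dx": 0,"dy": 0,"dz": 0.003,"ax": 0,"ay": 0,"az": 0,"gripper": 0}])

```text
clock: 13.22
eef_pos: [572.6, 186.8, 183.4]
tool_rot: [-3.142, -0.0, 2.757]
force: [0.1, -0.1, 2.4]
width: 17.6
gripper_force: 59.4
```

Emit:
step_arm(plan=[{"dx": 0,"dy": 0,"dz": 0.002,"ax": 0,"ay": 0,"az": 0,"gripper": 0},{"dx": 0,"dy": 0,"dz": 0.002,"ax": 0,"ay": 0,"az": 0,"gripper": 0}])

```text
clock: 13.48
eef_pos: [572.6, 186.8, 182.2]
tool_rot: [3.142, 0.0, 2.757]
force: [0.5, -0.3, 2.1]
width: 17.7
gripper_force: 59.5
```

Emit:
step_arm(plan=[{"dx": 0,"dy": 0,"dz": 0.002,"ax": 0,"ay": 0,"az": 0,"gripper": 0},{"dx": 0,"dy": 0,"dz": 0.002,"ax": 0,"ay": 0,"az": 0,"gripper": 0}])

```text
clock: 13.72
eef_pos: [572.6, 186.9, 181.0]
tool_rot: [3.142, 0.0, 2.757]
force: [0.4, 0.8, 1.3]
width: 17.8
gripper_force: 59.4
```

Emit:
step_arm(plan=[{"dx": 0,"dy": 0,"dz": 0.0015,"ax": 0,"ay": 0,"az": 0,"gripper": 0},{"dx": 0,"dy": 0,"dz": 0.0015,"ax": 0,"ay": 0,"az": 0,"gripper": 0}])

```text
clock: 13.98
eef_pos: [572.6, 186.9, 180.0]
tool_rot: [3.142, -0.0, 2.757]
force: [0.6, 0.6, 2.7]
width: 17.5
gripper_force: 59.4
```

Emit:
step_arm(plan=[{"dx": 0,"dy": 0,"dz": 0.0015,"ax": 0,"ay": 0,"az": 0,"gripper": 0},{"dx": 0,"dy": 0,"dz": 0.0015,"ax": 0,"ay": 0,"az": 0,"gripper": 0}])

```text
clock: 14.22
eef_pos: [572.6, 186.8, 179.2]
tool_rot: [3.142, 0.0, 2.757]
force: [1.0, -0.0, 2.2]
width: 18.0
gripper_force: 59.4
```

Emit:
step_arm(plan=[{"dx": 0,"dy": 0,"dz": 0.0015,"ax": 0,"ay": 0,"az": 0,"gripper": 0},{"dx": 0,"dy": 0,"dz": 0.0015,"ax": 0,"ay": 0,"az": 0,"gripper": 0}])

```text
clock: 14.48
eef_pos: [572.5, 186.8, 178.1]
tool_rot: [-3.141, -0.0, 2.757]
force: [0.1, -0.0, 2.9]
width: 17.5
gripper_force: 59.4
```

Emit:
step_arm(plan=[{"dx": 0,"dy": 0,"dz": 0.0015,"ax": 0,"ay": 0,"az": 0,"gripper": 0},{"dx": 0,"dy": 0,"dz": 0.0015,"ax": 0,"ay": 0,"az": 0,"gripper": 0}])

```text
clock: 14.72
eef_pos: [572.6, 186.8, 177.4]
tool_rot: [3.142, -0.0, 2.757]
force: [0.3, 0.0, 2.6]
width: 17.6
gripper_force: 59.4
```

Emit:
step_arm(plan=[{"dx": 0,"dy": 0,"dz": 0.002,"ax": 0,"ay": 0,"az": 0,"gripper": 0},{"dx": 0,"dy": 0,"dz": 0.0015,"ax": 0,"ay": 0,"az": 0,"gripper": 0}])

```text
clock: 14.98
eef_pos: [572.5, 186.8, 176.2]
tool_rot: [-3.141, -0.0, 2.757]
force: [-0.1, -0.7, 2.7]
width: 18.0
gripper_force: 59.4
```

Emit:
step_arm(plan=[{"dx": 0,"dy": 0,"dz": 0.002,"ax": 0,"ay": 0,"az": 0,"gripper": 0},{"dx": 0,"dy": 0,"dz": 0.0015,"ax": 0,"ay": 0,"az": 0,"gripper": 0}])

```text
clock: 15.22
eef_pos: [572.6, 186.8, 175.3]
tool_rot: [3.142, -0.0, 2.757]
force: [-0.3, 0.3, 2.5]
width: 17.5
gripper_force: 59.4
```

Emit:
step_arm(plan=[{"dx": 0,"dy": 0,"dz": 0.002,"ax": 0,"ay": 0,"az": 0,"gripper": 0},{"dx": 0,"dy": 0,"dz": 0.0015,"ax": 0,"ay": 0,"az": 0,"gripper": 0}])

```text
clock: 15.48
eef_pos: [572.6, 186.8, 174.2]
tool_rot: [-3.142, -0.0, 2.757]
force: [-0.2, 0.9, 4.0]
width: 17.7
gripper_force: 59.5
```

Emit:
step_arm(plan=[{"dx": 0,"dy": 0,"dz": 0.001,"ax": 0,"ay": 0,"az": 0,"gripper": 0},{"dx": 0,"dy": 0,"dz": 0.001,"ax": 0,"ay": 0,"az": 0,"gripper": 0}])

```text
clock: 15.72
eef_pos: [572.7, 186.8, 173.7]
tool_rot: [3.141, 0.0, 2.757]
force: [1.0, 0.1, 0.2]
width: 17.9
gripper_force: 59.4
```

Emit:
step_arm(plan=[{"dx": 0,"dy": 0,"dz": 0.0015,"ax": 0,"ay": 0,"az": 0,"gripper": 0},{"dx": 0,"dy": 0,"dz": 0.0015,"ax": 0,"ay": 0,"az": 0,"gripper": 0}])

```text
clock: 15.98
eef_pos: [572.6, 186.8, 172.7]
tool_rot: [3.142, -0.0, 2.757]
force: [-0.3, -0.0, 3.6]
width: 17.8
gripper_force: 59.4
```

Emit:
step_arm(plan=[{"dx": 0,"dy": 0,"dz": 0.0015,"ax": 0,"ay": 0,"az": 0,"gripper": 0},{"dx": 0,"dy": 0,"dz": 0.0015,"ax": 0,"ay": 0,"az": 0,"gripper": 0}])

```text
clock: 16.23
eef_pos: [572.6, 186.8, 171.8]
tool_rot: [3.142, -0.0, 2.757]
force: [-0.1, 0.9, 2.1]
width: 17.2
gripper_force: 59.4
```

Emit:
step_arm(plan=[{"dx": 0,"dy": 0,"dz": 0.002,"ax": 0,"ay": 0,"az": 0,"gripper": 0},{"dx": 0,"dy": 0,"dz": 0.0015,"ax": 0,"ay": 0,"az": 0,"gripper": 0}])

```text
clock: 16.48
eef_pos: [572.6, 186.9, 170.8]
tool_rot: [3.142, -0.0, 2.757]
force: [0.4, 0.8, 4.6]
width: 17.4
gripper_force: 59.5
```

Emit:
step_arm(plan=[{"dx": 0,"dy": 0,"dz": 0.001,"ax": 0,"ay": 0,"az": 0,"gripper": 0},{"dx": 0,"dy": 0,"dz": 0.001,"ax": 0,"ay": 0,"az": 0,"gripper": 0}])

```text
clock: 16.73
eef_pos: [572.7, 186.8, 170.2]
tool_rot: [3.142, 0.0, 2.757]
force: [1.1, 0.6, 1.8]
width: 17.6
gripper_force: 59.4
```

Emit:
step_arm(plan=[{"dx": 0,"dy": 0,"dz": 0.002,"ax": 0,"ay": 0,"az": 0,"gripper": 0},{"dx": 0,"dy": 0,"dz": 0.0015,"ax": 0,"ay": 0,"az": 0,"gripper": 0}])

```text
clock: 16.98
eef_pos: [572.6, 186.8, 169.2]
tool_rot: [3.142, 0.0, 2.757]
force: [0.8, 0.4, 3.8]
width: 17.8
gripper_force: 59.5
```

Emit:
step_arm(plan=[{"dx": 0,"dy": 0,"dz": 0.0015,"ax": 0,"ay": 0,"az": 0,"gripper": 0},{"dx": 0,"dy": 0,"dz": 0.0015,"ax": 0,"ay": 0,"az": 0,"gripper": 0}])

```text
clock: 17.23
eef_pos: [572.6, 186.8, 168.1]
tool_rot: [-3.142, -0.0, 2.757]
force: [0.9, 0.7, 0.8]
width: 17.7
gripper_force: 59.4
```

Emit:
step_arm(plan=[{"dx": 0,"dy": 0,"dz": 0.0015,"ax": 0,"ay": 0,"az": 0,"gripper": 0},{"dx": 0,"dy": 0,"dz": 0.0015,"ax": 0,"ay": 0,"az": 0,"gripper": 0}])

```text
clock: 17.48
eef_pos: [572.7, 186.8, 167.7]
tool_rot: [3.141, 0.0, 2.757]
force: [-0.5, 0.4, 7.5]
width: 17.5
gripper_force: 59.9
```

Emit:
step_arm(plan=[{"dx": 0,"dy": 0,"dz": 0.0005,"ax": 0,"ay": 0,"az": 0,"gripper": 0},{"dx": 0,"dy": 0,"dz": 0,"ax": 0,"ay": 0,"az": 0,"gripper": 0}])

```text
clock: 17.73
eef_pos: [572.7, 186.8, 167.7]
tool_rot: [3.141, 0.0, 2.757]
force: [-0.8, -0.2, 5.9]
width: 17.8
gripper_force: 59.8
```

Emit:
step_arm(plan=[{"dx": 0,"dy": 0,"dz": 0.001,"ax": 0,"ay": 0,"az": 0,"gripper": 0},{"dx": 0,"dy": 0,"dz": 0,"ax": 0,"ay": 0,"az": 0,"gripper": 0}])

```text
clock: 17.98
eef_pos: [572.8, 186.9, 167.5]
tool_rot: [3.141, 0.0, 2.757]
force: [-0.5, -0.5, 6.8]
width: 18.1
gripper_force: 59.8
```

Emit:
step_arm(plan=[{"dx": 0,"dy": 0,"dz": 0.0012,"ax": 0,"ay": 0,"az": 0,"gripper": 0},{"dx": 0,"dy": 0,"dz": 0,"ax": 0,"ay": 0,"az": 0,"gripper": 0}])

```text
clock: 18.23
eef_pos: [572.9, 186.9, 167.4]
tool_rot: [3.141, 0.001, 2.757]
force: [-1.3, -0.8, 8.5]
width: 17.8
gripper_force: 60.0
```

The rod has bottomed on the core, with about 6 N on it, at tip z≈36.6 (~73 mm deep). The collar is still ~12.5 mm above the rim. Holding 0.25 s, then opening.

Emit:
step_arm(plan=[{"dx": 0,"dy": 0,"dz": -0.001,"ax": 0,"ay": 0,"az": 0,"gripper": 0},{"dx": 0,"dy": 0,"dz": 0,"ax": 0,"ay": 0,"az": 0,"gripper": 0},{"dx": 0,"dy": 0,"dz": 0,"ax": 0,"ay": 0,"az": 0,"gripper": 1},{"dx": 0,"dy": 0,"dz": 0,"ax": 0,"ay": 0,"az": 0,"gripper": 1},{"dx": 0,"dy": 0,"dz": 0,"ax": 0,"ay": 0,"az": 0,"gripper": 1},{"dx": 0,"dy": 0,"dz": 0,"ax": 0,"ay": 0,"az": 0,"gripper": 1},{"dx": 0,"dy": 0,"dz": 0,"ax": 0,"ay": 0,"az": 0,"gripper": 1},{"dx": 0,"dy": 0,"dz": 0,"ax": 0,"ay": 0,"az": 0,"gripper": 1},{"dx": 0,"dy": 0,"dz": 0,"ax": 0,"ay": 0,"az": 0,"gripper": 1}])

```text
clock: 19.35
eef_pos: [572.6, 186.8, 166.8]
tool_rot: [3.142, -0.0, 2.757]
force: [-0.4, 0.1, 1.1]
width: 85.1
gripper_force: 0.0
```

```bash
cat >> h.py <<'E'
def look(n):
    c=snap(n);s=c['s'];print(s['clock'],np.round(s['eef_pos'],1),np.round(s['force'],1),s['width'])
    P,u,v=fpts(c,np.ones((420,560),bool));d=np.hypot(P[:,0]-573,P[:,1]-188)
    m=hue(c,5,14,150);Po,_,_=fpts(c,m);k=np.hypot(Po[:,0]-573,Po[:,1]-188)<20
    if k.sum()>5:
        zt=np.percentile(Po[k][:,2],98);t=Po[k][Po[k][:,2]>zt-3];print('handle top z',zt.round(1),'mid',((t.max(0)+t.min(0))/2).round(1))
    g=cv2.cvtColor(c['color'],cv2.COLOR_RGB2HSV)
    k=(d<24)&(d>14)&(P[:,2]>90)&(P[:,2]<160)&(g[v,u,1]<60)&(g[v,u,2]>110)
    z=P[k][:,2];h,e=np.histogram(z,np.arange(90,160,2));print('collar top z',np.median(z[abs(z-e[h.argmax()]-1)<3]).round(1),k.sum())
    red=hue(c,170,180,120)|hue(c,0,4,120);Pr,_,_=fpts(c,red);k=np.hypot(Pr[:,0]-573,Pr[:,1]-188)<27
    if k.sum():print('red z',np.median(Pr[k][:,2]).round(1))
    return c
E
python3 -c "
from h import *
look('w9')"
```

```text
19.35 [572.6 186.8 166.8] [-0.4  0.1  1.1] 85.1295999248953
handle top z 166.0 mid [573.  187.9 165. ]
collar top z 135.7 2177
red z 129.0
```

The handle top is at 166 and the collar top at ~136, as predicted, and the probe stands centred. I'll lower around the collar and grip it.

Emit:
step_arm(plan=[{"dx": 0,"dy": 0,"dz": 0.02,"ax": 0,"ay": 0,"az": 0,"gripper": 1},{"dx": 0,"dy": 0,"dz": 0.02,"ax": 0,"ay": 0,"az": 0,"gripper": 1},{"dx": 0,"dy": 0,"dz": 0.02,"ax": 0,"ay": 0,"az": 0,"gripper": 1},{"dx": 0,"dy": 0,"dz": 0.026,"ax": 0,"ay": 0,"az": 0,"gripper": 1},{"dx": 0,"dy": 0,"dz": 0,"ax": 0,"ay": 0,"az": 0,"gripper": 1},{"dx": 0,"dy": 0,"dz": 0,"ax": 0,"ay": 0,"az": 0,"gripper": 0.3},{"dx": 0,"dy": 0,"dz": 0,"ax": 0,"ay": 0,"az": 0,"gripper": 0.3},{"dx": 0,"dy": 0,"dz": 0,"ax": 0,"ay": 0,"az": 0,"gripper": 0.3},{"dx": 0,"dy": 0,"dz": 0,"ax": 0,"ay": 0,"az": 0,"gripper": 0.3},{"dx": 0,"dy": 0,"dz": 0,"ax": 0,"ay": 0,"az": 0,"gripper": 0.3}])

```text
clock: 20.65
eef_pos: [572.7, 187.1, 141.2]
tool_rot: [3.141, 0.0, 2.757]
force: [-0.2, 1.0, 2.1]
width: 44.1
gripper_force: 61.0
```

```bash
python3 -c "
from h import *
look('w10')"
```

```text
20.65 [572.7 187.1 141.2] [-0.2  1.   2.1] 44.12769417324144
handle top z 165.5 mid [572.6 186.9 164.4]
collar top z 134.6 2480
red z 127.9
```

Emit:
step_arm(plan=[{"dx": 0,"dy": 0,"dz": 0.005,"ax": 0,"ay": 0,"az": 0,"gripper": 0.3},{"dx": 0,"dy": 0,"dz": 0.005,"ax": 0,"ay": 0,"az": 0,"gripper": 0.3},{"dx": 0,"dy": 0,"dz": 0.005,"ax": 0,"ay": 0,"az": 0,"gripper": 0.3},{"dx": 0,"dy": 0,"dz": 0.005,"ax": 0,"ay": 0,"az": 0,"gripper": 0.3},{"dx": 0,"dy": 0,"dz": 0.005,"ax": 0,"ay": 0,"az": 0,"gripper": 0.3},{"dx": 0,"dy": 0,"dz": 0.005,"ax": 0,"ay": 0,"az": 0,"gripper": 0.3},{"dx": 0,"dy": 0,"dz": 0,"ax": 0,"ay": 0,"az": 0,"gripper": 0.3}])

```text
clock: 21.58
eef_pos: [572.7, 187.1, 131.8]
tool_rot: [3.141, -0.0, 2.757]
force: [-0.0, 2.3, -1.3]
width: 43.7
gripper_force: 61.0
```

```bash
python3 -c "
from h import *
look('w11')"
```

```text
21.575 [572.7 187.1 131.8] [-0.   2.3 -1.3] 43.72706760513087
handle top z 165.6 mid [571.4 186.8 173.2]
collar top z 125.2 2364
red z 118.5
```

Emit:
step_arm(plan=[{"dx": 0,"dy": 0,"dz": 0.002,"ax": 0,"ay": 0,"az": 0,"gripper": 0.3},{"dx": 0,"dy": 0,"dz": 0.002,"ax": 0,"ay": 0,"az": 0,"gripper": 0.3}])

```text
clock: 21.88
eef_pos: [572.7, 187.0, 130.9]
tool_rot: [3.141, 0.0, 2.757]
force: [0.3, 2.7, 1.4]
width: 43.7
gripper_force: 61.1
```

Emit:
step_arm(plan=[{"dx": 0,"dy": 0,"dz": 0.0015,"ax": 0,"ay": 0,"az": 0,"gripper": 0.3},{"dx": 0,"dy": 0,"dz": 0.0015,"ax": 0,"ay": 0,"az": 0,"gripper": 0.3}])

```text
clock: 22.12
eef_pos: [572.7, 187.0, 130.0]
tool_rot: [3.141, 0.0, 2.757]
force: [0.5, 1.7, 2.3]
width: 43.7
gripper_force: 61.1
```

Emit:
step_arm(plan=[{"dx": 0,"dy": 0,"dz": 0.0015,"ax": 0,"ay": 0,"az": 0,"gripper": 0.3},{"dx": 0,"dy": 0,"dz": 0.0015,"ax": 0,"ay": 0,"az": 0,"gripper": 0.3}])

```text
clock: 22.38
eef_pos: [572.7, 187.0, 129.8]
tool_rot: [3.141, 0.0, 2.757]
force: [-1.3, 1.7, 10.5]
width: 43.9
gripper_force: 61.8
```

The collar has met the rim with about 9 N. I'll hold, check, then release and retreat.

Emit:
step_arm(plan=[{"dx": 0,"dy": 0,"dz": 0,"ax": 0,"ay": 0,"az": 0,"gripper": 0.3},{"dx": 0,"dy": 0,"dz": 0,"ax": 0,"ay": 0,"az": 0,"gripper": 0.3},{"dx": 0,"dy": 0,"dz": 0,"ax": 0,"ay": 0,"az": 0,"gripper": 0.3}])

```text
clock: 22.75
eef_pos: [572.7, 187.0, 129.8]
tool_rot: [3.141, 0.0, 2.757]
force: [-1.0, 2.1, 6.4]
width: 43.7
gripper_force: 61.7
```

```bash
python3 -c "
from h import *
look('w12')"
```

```text
22.75 [572.7 187.  129.8] [-1.   2.1  6.4] 43.70205576539892
handle top z 165.5 mid [570.7 186.9 172.2]
collar top z 123.2 2361
red z 116.5
```

Emit:
step_arm(plan=[{"dx": 0,"dy": 0,"dz": 0,"ax": 0,"ay": 0,"az": 0,"gripper": 1},{"dx": 0,"dy": 0,"dz": 0,"ax": 0,"ay": 0,"az": 0,"gripper": 1},{"dx": 0,"dy": 0,"dz": 0,"ax": 0,"ay": 0,"az": 0,"gripper": 1},{"dx": 0,"dy": 0,"dz": 0,"ax": 0,"ay": 0,"az": 0,"gripper": 1},{"dx": 0,"dy": 0,"dz": 0,"ax": 0,"ay": 0,"az": 0,"gripper": 1},{"dx": 0,"dy": 0,"dz": 0,"ax": 0,"ay": 0,"az": 0,"gripper": 1}])

```text
clock: 23.55
eef_pos: [572.6, 186.8, 129.0]
tool_rot: [-3.142, -0.0, 2.757]
force: [0.9, -0.2, -0.5]
width: 85.3
gripper_force: 0.0
```

Emit:
step_arm(plan=[{"dx": 0,"dy": 0,"dz": -0.05,"ax": 0,"ay": 0,"az": 0,"gripper": 1},{"dx": 0,"dy": 0,"dz": -0.1,"ax": 0,"ay": 0,"az": 0,"gripper": 1},{"dx": 0,"dy": 0,"dz": -0.1,"ax": 0,"ay": 0,"az": 0,"gripper": 1},{"dx": 0,"dy": 0,"dz": -0.1,"ax": 0,"ay": 0,"az": 0,"gripper": 1},{"dx": 0,"dy": 0,"dz": 0,"ax": 0,"ay": 0,"az": 0,"gripper": 1},{"dx": 0,"dy": 0,"dz": 0,"ax": 0,"ay": 0,"az": 0,"gripper": 1}])

```text
clock: 24.3
eef_pos: [572.3, 186.7, 234.2]
tool_rot: [3.142, -0.0, 2.757]
force: [-0.3, 0.1, -0.1]
width: 85.9
gripper_force: 0.0
```

```bash
python3 -c "
from h import *
look('w13')"
```

```text
24.3 [572.3 186.7 234.2] [-0.3  0.1 -0.1] 85.8933705069687
handle top z 166.2 mid [573.3 187.5 165. ]
collar top z 123.7 1064
red z 116.8
```

```bash
python3 -c "
from cell import ctrl
print(ctrl.finish_job())"
```

```text
the job is handed in; nothing more can be done
None
```

The probe stands on the core in the blue mould, about 73 mm below the rim, with the collar seated on the rim and the gripper clear. The job is handed in at about 24 s; no verdict came back.

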